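# Set and clamp the third jaw on a valve test table

## Task

The third jaw of the round clamping table is still loose: slide it in along its slot to the red size line, until its nose just bears on the valve's flange (gently, so that the valve is not pushed off its seat). Then turn its red-ball lever clockwise until the jaw is properly tight, hand-tight but not forced, and let go, leaving everything else where it is.

Things in the scene. Friction and masses are not known exactly. Their poses are not given: they have to be found in the camera images.
- bed: Round dark steel clamping table, 500 mm across, 30 thick, fixed on the bench; origin at the centre of its underside, z up, +x outwards along the working slot (the loose jaw's). Three black radial slots 120 degrees apart; the jaws on the other two are set and tight. The valve stands at its centre on a nozzle 12 mm high.
- mark (a point): Red size line (4 mm wide) on the table's top, crossing the working slot: where it meets the slot's centre line, 105.5 mm from the table's centre; axes as the table's. The front edge of the loose jaw's base belongs on it. White lines 20 mm apart are other sizes.
- jaw: Loose grey jaw, 0.9 kg, flat on the table. Origin on its underside below the nose tip, +x outwards along the slot. Base plate 60 mm wide, 16 thick, 48 to 190 mm from the nose tip; in its bolt slot (84 to 180 mm) stand a fixed guide bolt and the clamping stud, so it slides only along the slot, with little play, against 3 to 11 N of friction (more if pressed down). Starts 17 to 33 mm outwards of the mark.
- jaw_grip (a point): In the jaw's upright block, on the centre line, 63 mm outwards of the nose tip, 50 mm above the jaw's underside, 20 mm below the block's top. The block is 30 mm long, 40 mm wide across the slot: grip that width from above. The base plate's top is 34 mm below this point.
- jaw_nose (a point): Centre of the tip face of the jaw's nose (a bar 48 mm long, 30 wide, 22 high), 21 mm above the jaw's underside; this face meets the flange's rim.
- jaw_index (a point): Front edge of the jaw's base plate (white strips on it), on the centre line at the underside, 48 mm outwards of the nose tip: it comes to lie on point mark.
- valve: Cream safety valve, blue cap, 5 kg, 277 mm high, loose on the nozzle at the table's centre. Origin under the centre of its round inlet flange (115 mm across, 18 thick). Above that it is at most 84 mm across on the jaw's side; its outlet points away from the jaw. Only its weight holds it: bear on it with a few N, 20 N is too hard.
- nut (a joint): Turn of the lever nut, rad; grows clockwise seen from above, which tightens; starts at 0 to 0.2, stop at 2.2. It turns freely (under 1 N at the ball) until its collar meets the jaw, each time elsewhere between 0.4 and 1.4; then the push at the ball grows quickly, some 3 to 4 N per 0.1 rad. Tight at 11 to 15 N at the ball, square to the lever. Stays where left.
- lever_ball (a point): Centre of the red ball, 22 mm across, at the end of the black lever: 75 mm from the nut's axis, 64 mm above the table's top. Free all round and above.
- nut_axis (a point): Point on the nut's fixed upright axis at the ball's height, on the slot's centre line, 222 mm from the table's centre. The nut: steel collar 36 mm across above the jaw's base plate, black hub 26 mm across, lever arm 13 mm thick rising to the ball. With the joint at 0 the lever points 1.75 rad anticlockwise from the table's +x.
- adapter_a: Bystander: black screwed test adapter, 48 mm across, 54 high, stands on the clamping table; origin at the middle of its underside. Leave it where it is.
- adapter_b: Bystander: black screwed test adapter, 42 mm across, 50 high; origin at the middle of its underside. Leave it where it is.
- adapter_c: Bystander: black screwed test adapter, 52 mm across, 56 high; origin at the middle of its underside. Leave it where it is.
- tape: Bystander: white roll of sealing tape, 44 mm across, 16 high, on the clamping table; origin at the middle of its underside. Leave it where it is.
- screwdriver: Bystander: red-handled screwdriver, 210 mm long; origin at the middle of its underside. Leave it where it is.
- wrench: Bystander: steel spanner, 200 mm long, 8 thick; origin at the middle of its underside. Leave it where it is.
- gasket: Bystander: flat copper gasket ring, 60 mm across, 5 thick, on the clamping table; origin at the middle of its underside. Leave it where it is.
Things that resemble listed ones, but are neither listed nor needed, are in the scene too. Leave any brown look-alike of the jaw alone.

How it is judged:
By the outcome, as a careful person would: the job done as asked, in the order asked, and still so for the second after the job is handed in, with the robot touching nothing.
It also fails if it takes over 66 s, if anything falls off the work surface, if the arm or the gripper's body presses on something with over 40 N, if the wrist force passes 120 N, or if a joint passes its speed limit or range.

## Robot

A 6-joint arm with a two-finger parallel gripper is mounted at the origin on the work surface. World frame = base frame: x ahead of the robot, y to its left, z up, the work surface at z = 0. Lengths are in mm, angles in rad, forces in N, time in s.
With the tool pointing down it reaches from about 275 to 750 mm from the base axis. Payload 10.2 kg.
Tool frame: the origin (TCP) lies at the very end of the fingers, on their centre line; the grasp point (between the pads) lies 19 mm behind it; z points along the fingers, y is the direction in which the jaws open and shut (so a half turn about z gives the same grasp; the last joint's range is limited). The gripper opens to 85 mm and grips with 20 to 120 N. Pads are 22 mm wide; open, the fingers measure 114 mm over their backs; the gripper's body (76 mm by 85 mm) begins 54 mm behind the grasp point. The pads swing forward as they close: fully open they stand 13 mm farther back than shut.
Start: joints at [1.02, 0.313, 1.498, -0, 1.331, -0.223], TCP at [169.042, 497.047, 231.294] pointing down, gripper open.
Joint ranges: [-2.94, 2.94], [-0.97, 2.17], [0.19, 2.56], [-1.23, 4.37], [0.02, 3.11], [-2.88, 2.88]. Speed limits (rad/s): [2.39, 2.39, 3.01, 3.14, 3.14, 3.14].

## Interface

Orientations are given as a unit quaternion [w, x, y, z].
In Python, from rig import * gives the robot as it stands. The module is installed in compiled form; this text tells all that it offers.
- The arm moves only by the shell command python3 -m crank 'ROWS' [FORCE]. ROWS is a JSON object of lists of equal length, an entry for each row: "dp": the shift along the world's x, y, z in cm, a list of three; "delta_rot": the turn, a rotation vector about the world's x, y, z in degrees, a list of three; "claw": the closure in counts, from 0 (fully open) to 255 (shut). A call has 1 to 10 rows; each row shifts and turns the commanded pose from where the row before left it; what a row does not reach is not made up. A row lasts 1/10 s, in which the tool goes at most 50 mm and 8.59 degrees, less where a joint would pass 70% of its speed; a pose out of reach is approached as far as the arm can. A call is refused whole if a number of a shift passes 5 or a number of a turn 8.59, either way. A call with a gripper value outside its range is refused whole. The fingers move at their own pace and stop on an object; FORCE is the grip in N (left out, the last holds). Time passes only in rows, so rows that do not move let the fingers close. It gives the time, the measured TCP pose, the force and the opening at its end, in the units of the state.
- sense(): the state, without advancing time (a new reading comes with each control period).
- capture(name): name is "scene" or "top"; returns (picture, depth): 384x512x3 uint8, red, green, blue; 384x512 float32, mm along the optical axis (not along the pixel's ray), 0 where there is no reading.
- camera_model(name): a dict with "fx", "fy", "cx", "cy" (pixels), "cam_to_world" (4x4, takes a point from camera to world coordinates). Camera axes: x right, y up, looking along -z (the intrinsics and any distortion apply to the point x, -y, -z); pixel columns grow to the right and rows downward; lengths in mm; the calibration is good to about 2 mm. A picture is of the moment at which its call begins. camera_model takes no time and is no camera call.
- finish_job(): hands the job in, once; it reports no verdict.
Trained networks look in the newest picture that a camera, given by its name, has taken for a name from the list of things; names that differ only in an ending like _2 or _b are one class to them, and where a whole thing is asked for, a point or a joint stands for the part that bears it (a point fixed in the world has none). Each returns a list of dicts, best first, with "p" (0 to 1); they miss things now and then, are a little off and sometimes report something else, mostly with a low value. They report only what shows in the picture. A call takes as long as a camera call. They do not tell look-alikes from the thing itself.
- boxes_of(camera, target): "centre" ([column, row] in pixels, amid what is visible of it).
- masks_of(camera, target): "region" (384x512 bool, what is visible of it) and "centre" ([column, row] in pixels, amid what is visible of it).
- pinpoint(camera, target): "centre" ([column, row] in pixels: a listed point, or the origin of a listed thing).
The state is a dict: "time_s": time; "joints": joint angles; "dq": joint speeds; "tau": joint torques, N m; "eef_pos": TCP position; "ee_rot": TCP orientation; "force": force on the tool from outside, world axes, zero at the start; "wrist_torque": the same for the moment, N m; "grip_width": opening from 0.0 (shut) to 1.0 (fully open).
Only numpy, scipy, OpenCV 4.12 (cv2) and the standard library are available. Lean on these libraries where they do the work, as an engineer would, in place of code of your own. Each camera call takes 0.05 s, during which the arm holds its last target.

## Working session

There is one attempt and no reset: what is moved stays moved. The work goes in short steps, Python scripts to look and compute and a shell command to move; the robot and the scene stay as the last step left them, time stands still between calls to the robot, and variables do not carry over. Pictures are saved under pics/ and viewed, and the job is handed in when it is done.

```bash
mkdir -p pics; ls
cat > h.py <<'E'
from rig import *
import numpy as np, cv2
def cap(n,f):
    p,d=capture(n); cv2.imwrite('pics/'+f+'.png',p[:,:,::-1]); np.save('/tmp/'+f+'_d.npy',d); return p,d
def ray(n,px):
    m=camera_model(n); T=np.array(m['cam_to_world'])
    k=m.get('dist',m.get('distortion'))
    v=np.array([(px[0]-m['cx'])/m['fx'],-(px[1]-m['cy'])/m['fy'],-1.0])
    return T[:3,3],T[:3,:3]@v
def atz(n,px,z):
    o,v=ray(n,px); return o+v*(z-o[2])/v[2]
def atd(n,px,d):
    o,v=ray(n,px); return o+v*d
def proj(n,P):
    m=camera_model(n); T=np.array(m['cam_to_world']); c=T[:3,:3].T@(np.array(P,float)-T[:3,3])
    return np.array([m['cx']+m['fx']*c[0]/-c[2], m['cy']+m['fy']*(-c[1])/-c[2]])
def tri(a,b):
    (o1,v1),(o2,v2)=a,b
    A=np.stack([v1,-v2],1); t=np.linalg.lstsq(A,o2-o1,rcond=None)[0]
    p,q=o1+t[0]*v1,o2+t[1]*v2; return (p+q)/2,np.linalg.norm(p-q)
E
python3 - <<'E'
from h import *
np.set_printoptions(precision=3,suppress=True)
for n in ('scene','top'):
    m=camera_model(n); print(n,m)
    cap(n,n+'0')
s=sense(); print(s)
E
```

```text
pics
scene {'fx': 490.70879022132164, 'fy': 490.70879022132164, 'cx': 262.97164853364245, 'cy': 197.11057460867997, 'cam_to_world': array([[  -0.108,   -0.822,    0.559, 1236.423],
       [   0.994,   -0.089,    0.061,  164.834],
       [  -0.   ,    0.562,    0.827, 1126.255],
       [   0.   ,    0.   ,    0.   ,    1.   ]])}
top {'fx': 402.6044999505497, 'fy': 402.6044999505497, 'cx': 254.78921544626752, 'cy': 195.17762527681228, 'cam_to_world': array([[   0.005,    0.998,   -0.068,  453.956],
       [  -1.   ,    0.006,    0.014,   98.687],
       [   0.015,    0.067,    0.998, 1240.258],
       [   0.   ,    0.   ,    0.   ,    1.   ]])}
{'time_s': 0.1, 'joints': array([ 1.02 ,  0.313,  1.498, -0.   ,  1.331, -0.223]), 'dq': array([-0.   , -0.001, -0.002, -0.001,  0.001,  0.002]), 'tau': array([  0.004, -41.289, -26.014,  -0.   ,   0.003,  -0.   ]), 'eef_pos': array([168.943, 496.847, 230.793]), 'ee_rot': array([-0.   ,  0.163,  0.987, -0.001]), 'force': array([ 0.476, -0.329, -0.07 ]), 'wrist_torque': array([0.033, 0.008, 0.014]), 'grip_width': 1.0023622053816017}
```

View pics/scene0.png

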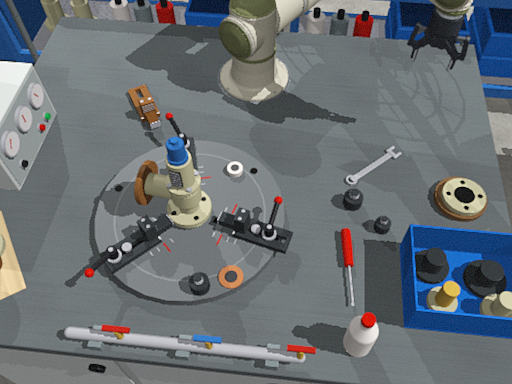

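View pics/top0.png

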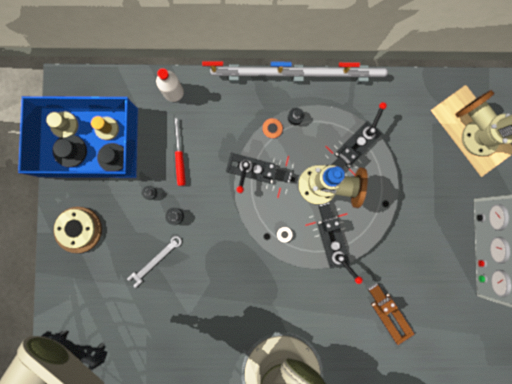

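Run:
```python
from h import *
np.set_printoptions(precision=1,suppress=True)
for t in ['bed','mark','jaw','jaw_grip','jaw_nose','jaw_index','valve','lever_ball','nut_axis']:
    for n in ('scene','top'):
        print(t,n,[(np.array(r['centre']),round(r['p'],2)) for r in pinpoint(n,t)][:4])
```

```text
bed scene [(array([190.9, 216.6]), 0.57)]
bed top []
mark scene [(array([225.1, 225. ]), 0.57)]
mark top [(array([285.7, 174.8]), 0.56)]
jaw scene [(array([214.1, 221.5]), 0.88), (array([154.6, 128.9]), 0.77)]
jaw top [(array([366.4, 282.6]), 0.92), (array([287.9, 179.2]), 0.91), (array([291.6, 175.7]), 0.5)]
jaw_grip scene [(array([144.3, 101.9]), 0.84), (array([239.5, 221.7]), 0.6)]
jaw_grip top [(array([386.9, 303.2]), 0.61), (array([271.3, 167.8]), 0.59)]
jaw_nose scene [(array([154.4, 125. ]), 0.87), (array([381.9, 225.7]), 0.7), (array([218.8, 217.1]), 0.68)]
jaw_nose top [(array([292.9, 176. ]), 0.92), (array([372.1, 284.8]), 0.64)]
jaw_index scene [(array([145.5, 120.1]), 0.95), (array([239.3, 225.2]), 0.75)]
jaw_index top [(array([271.6, 175. ]), 0.94), (array([380.6, 300.1]), 0.62)]
valve scene [(array([186.5, 207.2]), 0.96)]
valve top [(array([316.9, 185.7]), 0.93), (array([272.8, 131.2]), 0.29), (array([282.9, 175.9]), 0.23)]
lever_ball scene [(array([274.7, 196.8]), 0.91), (array([369.5, 166.7]), 0.69)]
lever_ball top [(array([239.3, 189.6]), 0.47)]
nut_axis scene [(array([270. , 225.7]), 0.73)]
nut_axis top [(array([244.2, 166.7]), 0.62)]
```

Run:
```python
from h import *
a=cv2.imread('pics/scene0.png')[150:270,170:310]; b=cv2.imread('pics/top0.png')[120:215,220:345]
cv2.imwrite('pics/c0.png',cv2.resize(a,None,fx=5.5,fy=5,interpolation=cv2.INTER_CUBIC)[:600,:800]); cv2.imwrite('pics/c1.png',cv2.resize(b,None,fx=6,fy=6,interpolation=cv2.INTER_CUBIC))
```

```text
(no output)
```

View pics/c0.png

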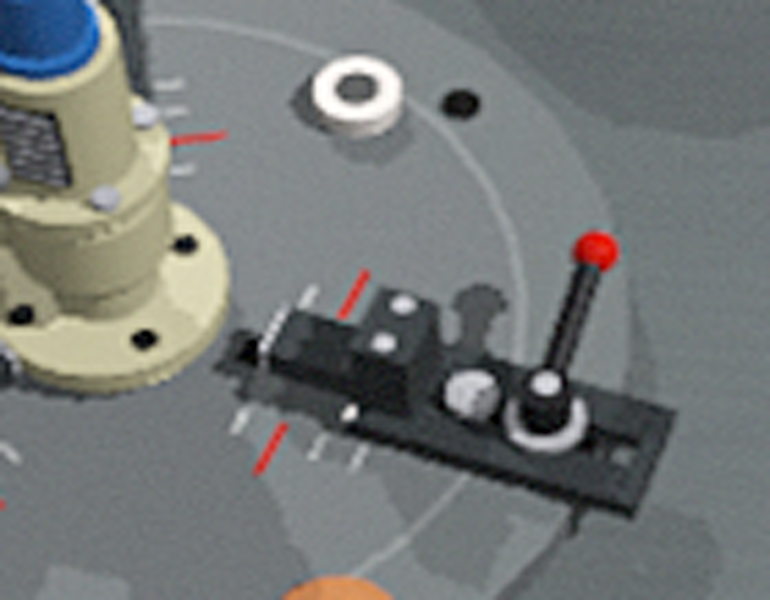

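View pics/c1.png

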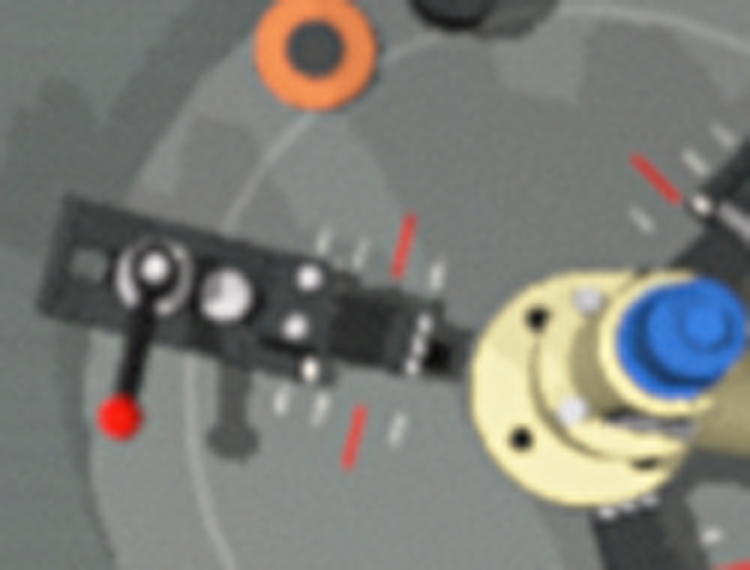

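Run:
```python
from h import *
np.set_printoptions(precision=1,suppress=True)
S=lambda p:ray('scene',p); T=lambda p:ray('top',p)
for n,a,b in [('mark',(225.1,225),(285.7,174.8)),('nose',(218.8,217.1),(292.9,176)),('index',(239.3,225.2),(271.6,175)),('grip',(239.5,221.7),(271.3,167.8)),('ball',(278.5,200.5),(239.3,189.6)),('axis',(270,225.7),(244.2,166.7)),('valve',(186.5,207.2),(316.9,185.7)),('bed',(190.9,216.6),(316.9,185.7))]:
    p,e=tri(S(a),T(b)); print(n,p,e)
d0=np.load('/tmp/scene0_d.npy');d1=np.load('/tmp/top0_d.npy')
for px in [(100,210),(260,270),(140,280)]: print('bed top',atd('scene',px,d0[px[1],px[0]]))
for px in [(255,130),(300,240),(385,170)]: print('bed top',atd('top',px,d1[px[1],px[0]]))
```

```text
mark [597.2  -7.5  35.6] 8.168786203513347
nose [590.5 -24.8  61. ] 11.450735153084093
index [596.1  32.4  39.5] 2.5469672761888384
grip [611.8  36.3  83.3] 3.5862954695528164
ball [547.  127.8  96.2] 2.857540444097044
axis [614.7 113.8  82.5] 1.5792384450486934
valve [ 564.1 -105.9   52.2] 6.232457247153474
bed [ 567.  -105.8   11.7] 7.629094730604477
bed top [ 582.4 -342.2   28. ]
bed top [706.8  99.7  19.8]
bed top [ 768.6 -186.5   28.1]
bed top [742.4  81.1  -2.3]
bed top [402.  -55.1  28.3]
bed top [ 615.  -314.7   29.1]
```

Run:
```python
from h import *
from scipy.optimize import least_squares
np.set_printoptions(precision=2,suppress=True)
S=lambda p:ray('scene',p); T=lambda p:ray('top',p)
print('button',tri(S((269.5,226.6)),T((245.8,164.2))))
print('ball crop',tri(S((278.3,200.4)),T((240.2,189.4))))
allp={}
for n,f in (('scene','scene0'),('top','top0')):
    im=cv2.imread(f'pics/{f}.png').astype(float); b,g,r=im[...,0],im[...,1],im[...,2]
    m=(r-np.maximum(g,b))>35
    ys,xs=np.nonzero(m); P=np.array([atz(n,(x,y),30) for x,y in zip(xs,ys)]); w=(r-np.maximum(g,b))[ys,xs]
    c=np.array([565,-105.]);  d=np.linalg.norm(P[:,:2]-c,axis=1); k=(d>85)&(d<140)&(r[ys,xs]-g[ys,xs]>35)&(np.abs(g[ys,xs]-b[ys,xs])<25)
    P,w=P[k,:2],w[k]; allp[n]=(P,w); print(n,len(P))
    def res(q):
        v=P-q[:2]; a=np.arctan2(v[:,1],v[:,0])-q[2]; kk=np.round(a/(2*np.pi/3))*2*np.pi/3+q[2]
        rad=v[:,0]*np.cos(kk)+v[:,1]*np.sin(kk); return (rad-105.5)*np.sqrt(w/50)
    s=least_squares(res,[565,-105,1.35],loss='soft_l1',f_scale=2); q=s.x; print(q,np.std(s.fun))
    v=P-q[:2]; a=np.arctan2(v[:,1],v[:,0])-q[2]; kk=np.round(a/(2*np.pi/3))
    for j in (-1,0,1): 
        t=kk*2*np.pi/3+q[2]; print(j,(kk==j).sum(), (-v[:,0]*np.sin(t)+v[:,1]*np.cos(t))[kk==j][[0,-1]], np.percentile((-v[:,0]*np.sin(t)+v[:,1]*np.cos(t))[kk==j],[0,100]))
```

```text
button (array([621.03, 111.15,  88.39]), np.float64(5.541139252556387))
ball crop (array([547.39, 126.27,  97.1 ]), np.float64(4.944343051609433))Traceback (most recent call last):
  File "<stdin>", line 11, in <module>
  File "h.py", line 11, in atz
    o,v=ray(n,px); return o+v*(z-o[2])/v[2]
        ~~~^^^^^^
  File "h.py", line 6, in ray
    m=camera_model(n); T=np.array(m['cam_to_world'])
ValueError: time passes only in moves, steps and waits
```

```bash
sed -i 's/^def cap/_C={}\ndef CM(n):\n    if n not in _C: _C[n]=camera_model(n)\n    return _C[n]\ndef cap/; s/m=camera_model(n)/m=CM(n)/' h.py
cat > fit.py <<'E'
from h import *
from scipy.optimize import least_squares
np.set_printoptions(precision=2,suppress=True)
def fit(n,f):
    im=cv2.imread(f'pics/{f}.png').astype(float); b,g,r=im[...,0],im[...,1],im[...,2]
    m=((r-np.maximum(g,b))>35)&(np.abs(g-b)<25)
    ys,xs=np.nonzero(m); P=np.array([atz(n,(x,y),30) for x,y in zip(xs,ys)]); w=(r-np.maximum(g,b))[ys,xs]
    d=np.linalg.norm(P[:,:2]-[565,-105.],axis=1); k=(d>85)&(d<140)
    P,w=P[k,:2],w[k]; 
    def res(q):
        v=P-q[:2]; a=np.arctan2(v[:,1],v[:,0])-q[2]; kk=np.round(a/(2*np.pi/3))*2*np.pi/3+q[2]
        rad=v[:,0]*np.cos(kk)+v[:,1]*np.sin(kk); return (rad-105.5)*np.sqrt(w/50)
    s=least_squares(res,[565,-105,1.35],loss='soft_l1',f_scale=2); q=s.x; print(n,len(P),q,np.std(s.fun))
    v=P-q[:2]; a=np.arctan2(v[:,1],v[:,0])-q[2]; kk=np.round(a/(2*np.pi/3))
    for j in (-1,0,1): 
        t=kk*2*np.pi/3+q[2]; l=(-v[:,0]*np.sin(t)+v[:,1]*np.cos(t))[kk==j]; print(j,len(l),np.sort(l)[[0,-1]])
    u=np.array([np.cos(q[2]),np.sin(q[2])]); print(' mark',q[:2]+105.5*u,'axis',q[:2]+222*u)
    return q
if __name__=='__main__':
    for n,f in (('scene','scene0'),('top','top0')):
        fit(n,f)
E
python3 fit.py
```

```text
scene 96 [ 562.69 -103.65    1.32] 2.1157092667992576
-1 25 [32.81 65.75]
0 50 [-65.08  65.16]
1 21 [-65.06 -39.71]
 mark [589.    -1.48] axis [618.05 111.34]
top 163 [ 566.85 -105.26    1.32] 2.48483053908921
-1 52 [-61.24  65.29]
0 55 [-65.3   64.79]
1 30 [-66.01 -34.51]
 mark [593.2  -3.1] axis [622.3  109.71]
```

Run:
```python
from h import *
np.set_printoptions(precision=0,suppress=True)
d=np.load('/tmp/top0_d.npy')
for px in [(20,360),(40,350),(40,375),(60,370),(60,350),(80,355),(95,350),(80,375),(260,355),(285,370),(285,345),(300,375)]: print(px,atd('top',px,d[px[1],px[0]]))
d=np.load('/tmp/scene0_d.npy')
for px in [(450,5),(440,20),(440,40),(285,15),(240,40),(300,10),(255,15),(265,60)]: print('s',px,atd('scene',px,d[px[1],px[0]]))
a=cv2.imread('pics/top0.png')[300:384,0:350]; cv2.imwrite('pics/c2.png',cv2.resize(a,None,fx=2.2,fy=2.2))
```

```text
(20, 360) [216. 490. 526.]
(40, 350) [229. 463. 512.]
(40, 375) [196. 449. 537.]
(60, 370) [196. 426. 515.]
(60, 350) [219. 443. 481.]
(80, 355) [169. 458. 352.]
(95, 350) [164. 446. 301.]
(80, 375) [180. 400. 494.]
(260, 355) [61. 63. 14.]
(285, 370) [ 93.   8. 228.]
(285, 345) [ 88. -12.   9.]
(300, 375) [ 90. -26. 250.]
s (450, 5) [233. 473. 465.]
s (440, 20) [197. 474. 401.]
s (440, 40) [182. 495. 333.]
s (285, 15) [-38.  93. 219.]
s (240, 40) [ 99. -24. 225.]
s (300, 10) [-104.  135.  193.]
s (255, 15) [ 60.  15. 282.]
s (265, 60) [ 52.  42. 120.]
```

View pics/c2.png

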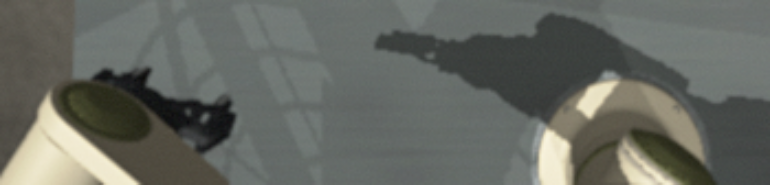

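Run:
```python
from h import *
np.set_printoptions(precision=1,suppress=True)
off={'scene':np.array([2.1,-.8]),'top':np.array([-2.1,.8])}
c=np.array([564.8,-104.5]);th=1.32;u=np.array([np.cos(th),np.sin(th)]);v=np.array([-u[1],u[0]])
def rep(l,n,px,z):
    p=atz(n,px,z)[:2]+off[n]-c; print(l,n,p+c,'radial',p@u,'lat',p@v)
rep('btn','scene',(241.5,214.8),100); rep('btn','top',(270.2,170.3),100)
rep('idx strip -v?','scene',(170+350/5.5,150+412/5),46); rep('idx strip','top',(220+311/6,120+370/6),46)
rep('ball','scene',(278.4,200.3),94); rep('ball','top',(239.9,189.5),94)
rep('hub','scene',(269.5,226.6),94); rep('hub','top',(245.8,164.2),94)
rep('nose top edge','scene',(170+272/5.5,150+330/5),62); rep('nose','top',(220+420/6,120+342/6),62)
d=np.load('/tmp/top0_d.npy')
for px in [(333,175),(325,177),(340,180),(333,168)]: print(atd('top',px,d[px[1],px[0]]))
print(tri(ray('scene',(241.5,214.8)),ray('top',(270.2,170.3))))
for t in ['jaw','jaw_index']: print(t,[(np.round(r['centre'],1),r['p']) for r in pinpoint('scene',t)])
```

```text
btn scene [603.6  41.6] radial 151.14503944202391 lat -1.3009463626345488
btn top [600.4  39.4] radial 148.23484010182125 lat 1.2117214865982286
idx strip -v? scene [624.6  22.3] radial 137.63777035303818 lat -26.427137096566792
idx strip top [573.4  31.6] radial 133.96916046441632 lat 25.478302580087906
ball scene [546.9 128. ] radial 220.81894271026877 lat 75.08346061657156
ball top [545.4 125.5] radial 218.0206013207977 lat 75.84360563618127
hub scene [626.2 113.4] radial 226.32410160296754 lat -5.447987824503886
hub top [618.3 109.1] radial 220.2451901074672 lat 1.166293685569147
nose top edge scene [589.7 -18.5] radial 89.5184795381947 lat -2.7681719723093634
nose top [585.9 -21. ] radial 86.09631407517874 lat 0.28433985446997345
[564.4 -95.5 316.1]
[564.3 -84.7 275. ]
[ 553.7 -113.6  307.9]
[581.5 -97.  310. ]
(array([602.2,  40.6, 101. ]), np.float64(3.8651891309797017))
jaw [(array([214.1, 221.5]), 0.88), (array([154.6, 128.9]), 0.77)]
jaw_index [(array([145.5, 120.1]), 0.95), (array([239.3, 225.2]), 0.75)]
```

```bash
python3 -m crank '{"dp":[[2.5,-2.5,1],[3,-3.2,1],[3,-3.2,1],[3,-3.2,1],[3,-3.2,0],[3,-3.2,0],[3,-3.2,0],[3,-3.2,0],[3,-3.2,0],[3,-3.2,0]],"delta_rot":[[0,0,-5],[0,0,-8],[0,0,-8],[0,0,-8],[0,0,-8],[0,0,-8],[0,0,-8],[0,0,-8],[0,0,-8],[0,0,-8]],"claw":[0,0,0,0,0,0,0,0,0,0]}'
```

```text
time_s: 2.1
eef_pos: [465.0, 182.5, 271.4]
ee_rot: [0.0, 0.744, 0.668, 0.0]
force: [-0.2, 0.1, -0.1]
grip_width: 0.999
```

```bash
python3 -m crank '{"dp":[[3,-3,0],[3,-3,0],[3,-3,0],[3,-3,0],[1.7,-2.2,0],[0,0,0],[0,0,0]],"delta_rot":[[0,0,-4],[0,0,-4.2],[0,0,0],[0,0,0],[0,0,0],[0,0,0],[0,0,0]],"claw":[0,0,0,0,0,0,0]}'
python3 - <<'E'
from h import *
cap('scene','s1');cap('top','t1');print(sense()['joints'],sense()['ee_rot'])
a=cv2.imread('pics/s1.png')[60:290,120:330]; cv2.imwrite('pics/s1c.png',cv2.resize(a,None,fx=2.6,fy=2.6,interpolation=cv2.INTER_CUBIC))
a=cv2.imread('pics/t1.png')[100:280,200:400]; cv2.imwrite('pics/t1c.png',cv2.resize(a,None,fx=3,fy=3,interpolation=cv2.INTER_CUBIC))
E
```

```text
time_s: 2.8
eef_pos: [601.0, 41.9, 270.9]
ee_rot: [-0.0, 0.788, 0.616, -0.0]
force: [0.3, 0.1, -0.6]
grip_width: 0.999
[-1.23167956e-01  4.65429368e-01  1.17539562e+00  1.99365540e-04
  1.50081436e+00  1.19934269e-01] [-8.67341718e-05  7.87631992e-01  6.16145953e-01  5.39464549e-05]
```

View pics/s1c.png

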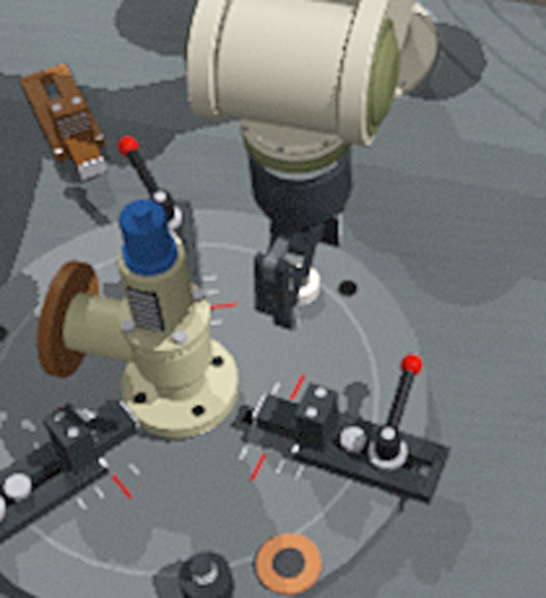

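View pics/t1c.png

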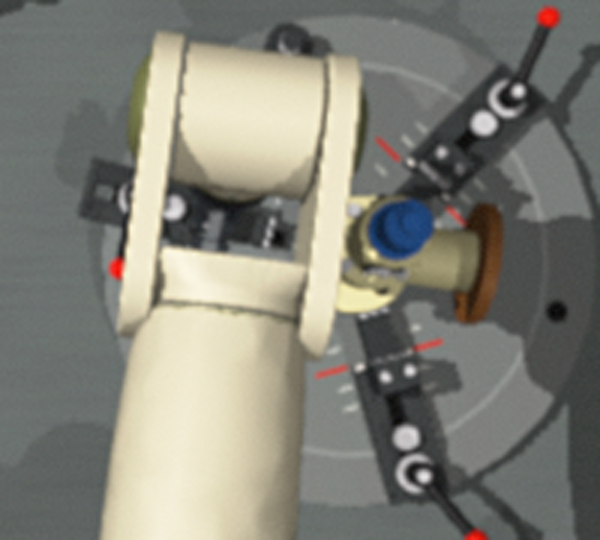

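Run:
```python
from h import *
np.set_printoptions(precision=0,suppress=True)
d=np.load('/tmp/s1_d.npy')
for x,y in [(197,98),(200,90),(196,80),(205,103),(222,106),(193,90),(195,64)]: print((x,y),atd('scene',(x,y),d[y,x]))
# all points wrist with y<0 in top/scene
for n,f in (('scene','s1'),('top','t1')):
    d=np.load(f'/tmp/{f}_d.npy'); ys,xs=np.nonzero(d>0)
    m=CM(n);T=np.array(m['cam_to_world']); D=d[ys,xs]
    c=np.stack([(xs-m['cx'])/m['fx']*D,-(ys-m['cy'])/m['fy']*D,-D],1)
    P=c@T[:3,:3].T+T[:3,3]
    k=(P[:,2]>335)&(P[:,0]>450)&(P[:,1]>-150); Q=P[k]; print(n,k.sum(),Q.min(0),Q.max(0))
    for z in (440,460,480,500,520): 
        kk=np.abs(Q[:,2]-z)<10
        if kk.any(): print(z,Q[kk].min(0),Q[kk].max(0))
    k=(np.hypot(P[:,0]-565,P[:,1]+100)<45)&(P[:,2]>240)&(P[:,2]<335); Q=P[k]; print('valve',Q.min(0),Q.max(0),np.percentile(Q,5,0),np.percentile(Q,95,0))
```

```text
(197, 98) [640. -14. 527.]
(200, 90) [638.  -7. 544.]
(196, 80) [630. -14. 558.]
(205, 103) [634.  -2. 510.]
(222, 106) [637.  28. 509.]
(193, 90) [638. -19. 543.]
(195, 64) [608. -18. 574.]
scene 9854 [450. -29. 335.] [677. 117. 597.]
440 [597.   5. 430.] [641.  78. 450.]
460 [611.   5. 450.] [643.  79. 470.]
480 [614.   4. 470.] [642.  98. 490.]
500 [489. -22. 490.] [650. 115. 510.]
520 [476. -23. 510.] [654. 117. 530.]
valve [ 543. -133.  240.] [599. -73. 323.] [ 557. -122.  245.] [594. -78. 317.]
top 7197 [450. -27. 336.] [651. 116. 597.]
440 [564.  25. 430.] [574.  67. 446.]
460 [561.  29. 460.] [569.  64. 469.]
480 [530.   5. 475.] [571.  88. 490.]
500 [520.   3. 491.] [584.  86. 509.]
520 [516.  -7. 510.] [640. 112. 530.]
valve [ 535. -133.  240.] [599. -74. 322.] [ 540. -118.  250.] [587. -78. 318.]
```

```bash
python3 -m crank '{"dp":[[0.1,-0.15,-3],[0,0,-4],[0,0,-4],[0,0,-4],[0,0,-3],[0,0,-2.3],[0,0,0],[0,0,0]],"delta_rot":[[0,0,0],[0,0,0],[0,0,0],[0,0,0],[0,0,0],[0,0,0],[0,0,0],[0,0,0]],"claw":[0,0,0,0,0,0,0,0]}'
python3 - <<'E'
from h import *
cap('scene','s2')
a=cv2.imread('pics/s2.png')[120:290,150:330]; cv2.imwrite('pics/s2c.png',cv2.resize(a,None,fx=3.5,fy=3.5,interpolation=cv2.INTER_CUBIC))
E
```

```text
time_s: 3.7
eef_pos: [602.2, 41.1, 69.4]
ee_rot: [0.0, 0.788, 0.616, 0.0]
force: [0.5, 0.0, 0.3]
grip_width: 0.998
```

View pics/s2c.png

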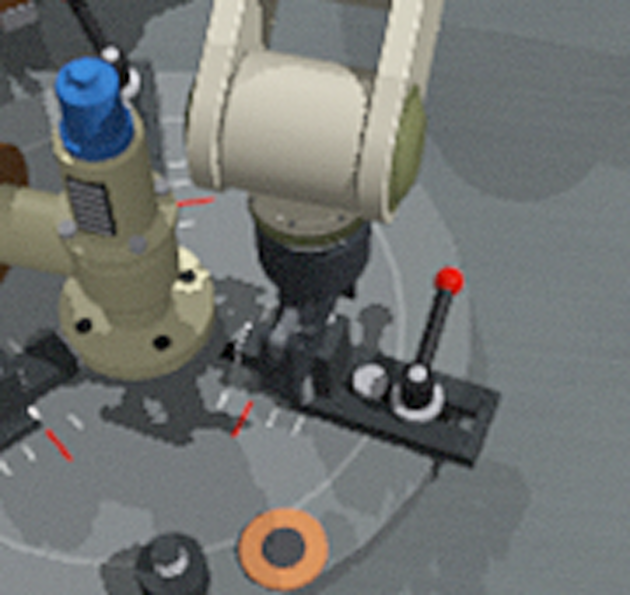

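```bash
python3 -m crank '{"dp":[[0,0,0],[0,0,0],[0,0,0],[0,0,0],[0,0,0],[0,0,0]],"delta_rot":[[0,0,0],[0,0,0],[0,0,0],[0,0,0],[0,0,0],[0,0,0]],"claw":[80,100,115,125,130,132]}' 20; python3 -m crank '{"dp":[[0,0,0],[0,0,0],[0,0,0],[0,0,0],[0,0,0]],"delta_rot":[[0,0,0],[0,0,0],[0,0,0],[0,0,0],[0,0,0]],"claw":[136,140,145,150,150]}' 20;  python3 -c "
from h import *
s=sense();print(s['force'],s['wrist_torque'],s['grip_width'])"
```

```text
time_s: 4.35
eef_pos: [602.0, 40.5, 68.3]
ee_rot: [-0.0, 0.788, 0.616, -0.0]
force: [-0.1, -0.2, 0.4]
grip_width: 0.481
time_s: 4.85
eef_pos: [602.2, 40.5, 68.4]
ee_rot: [0.0, 0.788, 0.616, 0.0]
force: [1.9, -1.0, 1.1]
grip_width: 0.468
[ 1.87994549 -1.00995402  1.0819978 ] [-0.10373813 -0.20991174 -0.10479149] 0.4682891309557918
```

```bash
python3 -m crank '{"dp":[[0,0,0],[-0.025,-0.097,0],[-0.05,-0.194,0],[-0.05,-0.194,0],[-0.05,-0.194,0],[-0.05,-0.194,0]],"delta_rot":[[0,0,0],[0,0,0],[0,0,0],[0,0,0],[0,0,0],[0,0,0]],"claw":[150,150,150,150,150,150]}' 35;  python3 -c "
from h import *
s=sense();print(s['force'],s['wrist_torque'],s['grip_width'])"; python3 -m crank '{"dp":[[-0.05,-0.194,0],[-0.05,-0.194,0],[-0.05,-0.194,0],[-0.05,-0.194,0],[-0.05,-0.194,0]],"delta_rot":[[0,0,0],[0,0,0],[0,0,0],[0,0,0],[0,0,0]],"claw":[150,150,150,150,150]}';  python3 - <<'E'
from h import *
s=sense();print(s['force'],s['wrist_torque'],s['grip_width'])
cap('scene','s3'); cap('top','t3')
a=cv2.imread('pics/s3.png')[170:270,180:300]; cv2.imwrite('pics/s3c.png',cv2.resize(a,None,fx=6,fy=6,interpolation=cv2.INTER_CUBIC))
a=cv2.imread('pics/t3.png')[120:220,220:345]; cv2.imwrite('pics/t3c.png',cv2.resize(a,None,fx=6,fy=6,interpolation=cv2.INTER_CUBIC))
E
```

```text
time_s: 5.45
eef_pos: [599.9, 32.8, 68.5]
ee_rot: [-0.0, 0.788, 0.616, 0.001]
force: [0.5, 5.0, 1.0]
grip_width: 0.464
[0.46896164 4.99743426 1.038647  ] [ 0.90796266 -0.26122254  0.04649788] 0.4638792096310713
time_s: 5.95
eef_pos: [597.3, 23.1, 68.5]
ee_rot: [-0.0, 0.788, 0.616, 0.001]
force: [1.0, 6.4, 0.1]
grip_width: 0.464
[1.00789021 6.42174217 0.10723498] [ 1.02153122 -0.34724194  0.02230565] 0.46408360854627984
```

View pics/s3c.png

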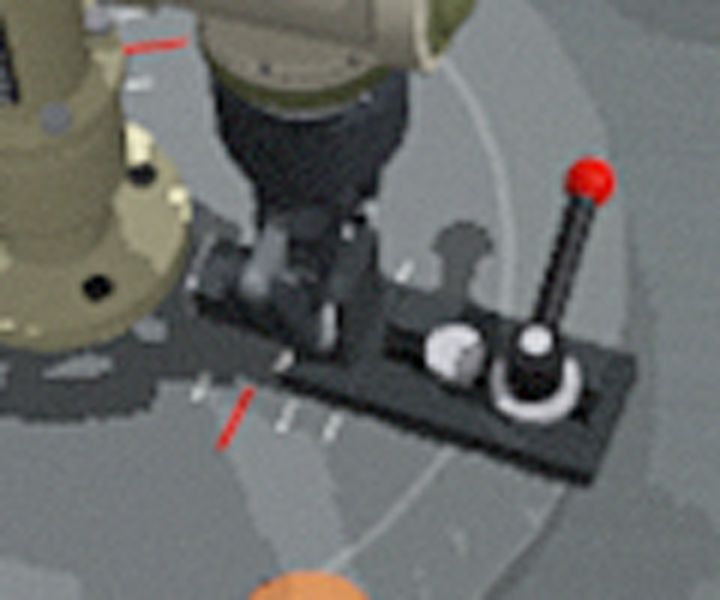

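View pics/t3c.png

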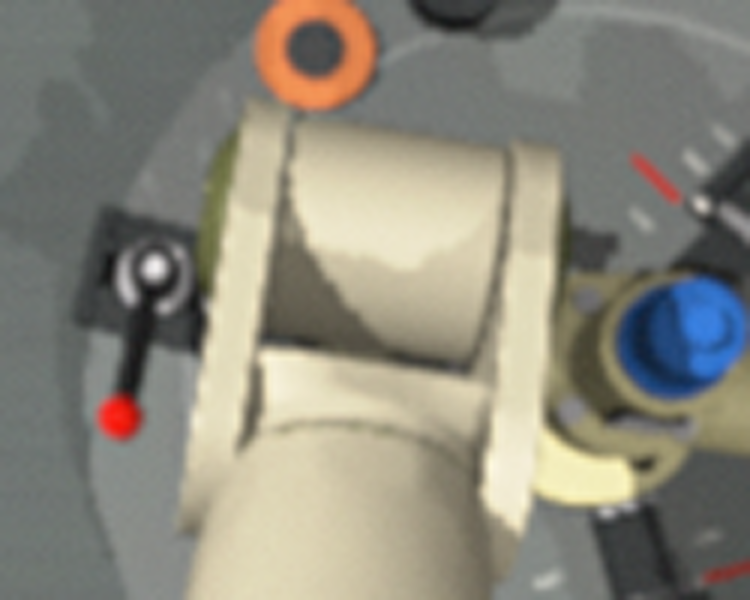

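```bash
R='{"delta_rot":1}'; python3 -m crank '{"dp":[[-0.025,-0.097,0],[-0.025,-0.097,0],[-0.025,-0.097,0],[-0.025,-0.097,0]],"delta_rot":[[0,0,0],[0,0,0],[0,0,0],[0,0,0]],"claw":[150,150,150,150]}'; python3 -m crank '{"dp":[[-0.025,-0.097,0],[-0.025,-0.097,0]],"delta_rot":[[0,0,0],[0,0,0]],"claw":[150,150]}'; python3 -m crank '{"dp":[[-0.0125,-0.0485,0],[-0.0125,-0.0485,0]],"delta_rot":[[0,0,0],[0,0,0]],"claw":[150,150]}'
```

```text
time_s: 6.45
eef_pos: [596.4, 19.2, 68.5]
ee_rot: [-0.0, 0.788, 0.616, 0.001]
force: [1.3, 7.4, 3.2]
grip_width: 0.464
time_s: 6.65
eef_pos: [595.9, 17.2, 68.5]
ee_rot: [-0.0, 0.788, 0.616, 0.001]
force: [1.1, 5.1, 3.3]
grip_width: 0.464
time_s: 6.85
eef_pos: [595.6, 16.3, 68.5]
ee_rot: [-0.0, 0.788, 0.616, 0.001]
force: [1.8, 4.6, 0.3]
grip_width: 0.463
```

Run:
```python
from h import *
cap('scene','s4')
a=cv2.imread('pics/s4.png')[170:270,180:300]; cv2.imwrite('pics/s4c.png',cv2.resize(a,None,fx=6,fy=6,interpolation=cv2.INTER_CUBIC))
```

```text
(no output)
```

View pics/s4c.png

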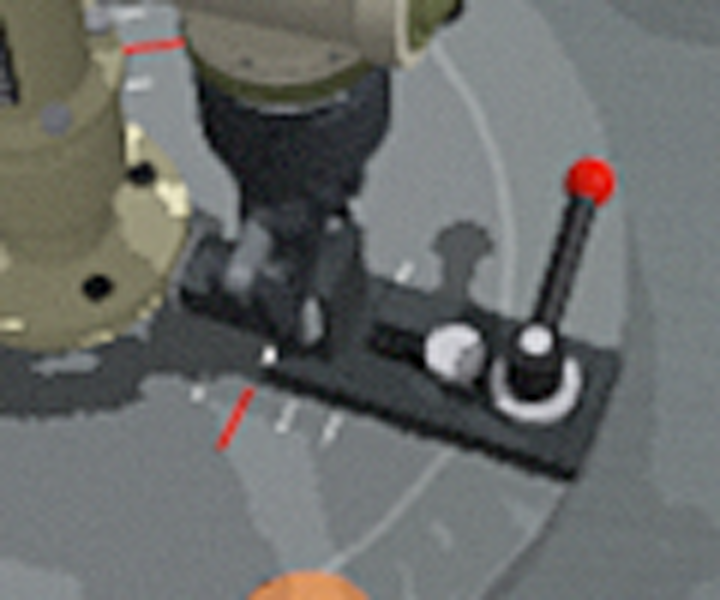

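```bash
for i in 1 2; do python3 -m crank '{"dp":[[-0.0125,-0.0485,0],[-0.0125,-0.0485,0]],"delta_rot":[[0,0,0],[0,0,0]],"claw":[150,150]}' | egrep 'pos|force' ; done; python3 -m crank '{"dp":[[-0.0075,-0.029,0],[-0.0075,-0.029,0]],"delta_rot":[[0,0,0],[0,0,0]],"claw":[150,150]}'| egrep 'pos|force'
```

```text
eef_pos: [595.4, 15.4, 68.5]
force: [1.8, 6.3, 2.8]
eef_pos: [595.1, 14.4, 68.5]
force: [0.9, 6.1, 2.7]
eef_pos: [594.9, 13.8, 68.5]
force: [1.7, 5.0, 2.2]
```

```bash
python3 -m crank '{"dp":[[-0.0075,-0.029,0],[-0.0075,-0.029,0]],"delta_rot":[[0,0,0],[0,0,0]],"claw":[150,150]}'| egrep 'pos|force'
python3 - <<'E'
from h import *
cap('scene','s5')
a=cv2.imread('pics/s5.png')[170:270,180:300]; cv2.imwrite('pics/s5c.png',cv2.resize(a,None,fx=6,fy=6,interpolation=cv2.INTER_CUBIC))
E
```

```text
eef_pos: [594.8, 13.3, 68.5]
force: [2.5, 7.7, 3.7]
```

View pics/s5c.png

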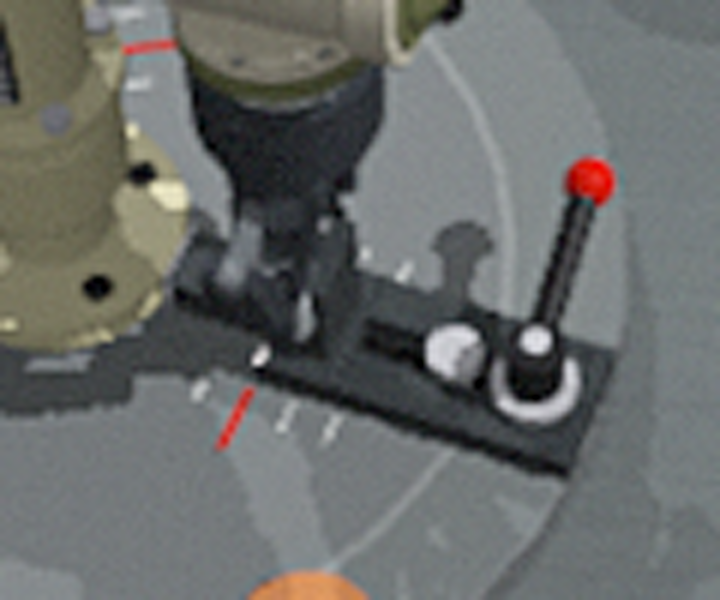

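```bash
for i in 1 2 3; do python3 -m crank '{"dp":[[-0.0075,-0.029,0]],"delta_rot":[[0,0,0]],"claw":[150]}' | egrep 'pos|force' ; done
```

```text
eef_pos: [594.8, 13.3, 68.5]
force: [2.3, 8.1, 2.9]
eef_pos: [594.8, 13.3, 68.5]
force: [2.8, 10.7, 1.9]
eef_pos: [594.8, 13.2, 68.5]
force: [4.4, 11.2, 2.5]
```

```bash
python3 -m crank '{"dp":[[0,0,0]],"delta_rot":[[0,0,0]],"claw":[150]}' | egrep 'pos|force'; python3 -m crank '{"dp":[[0,0,0],[0,0,0],[0,0,0],[0,0,0],[0,0,0],[0,0,0]],"delta_rot":[[0,0,0],[0,0,0],[0,0,0],[0,0,0],[0,0,0],[0,0,0]],"claw":[110,60,20,0,0,0]}'; python3 -m crank '{"dp":[[0,0,1],[0,0,3],[0,0,4],[0,0,3],[0,0,2],[0,0,0]],"delta_rot":[[0,0,0],[0,0,0],[0,0,0],[0,0,0],[0,0,0],[0,0,0]],"claw":[0,0,0,0,0,0]}';python3 - <<'E'
from h import *
cap('scene','s6')
a=cv2.imread('pics/s6.png')[150:270,160:300]; cv2.imwrite('pics/s6c.png',cv2.resize(a,None,fx=5,fy=5,interpolation=cv2.INTER_CUBIC))
E
```

```text
eef_pos: [594.8, 13.3, 68.5]
force: [3.3, 11.3, 2.5]
time_s: 8.75
eef_pos: [594.5, 11.3, 68.3]
ee_rot: [-0.0, 0.788, 0.616, -0.0]
force: [-0.4, -1.3, 0.0]
grip_width: 1.001
time_s: 9.35
eef_pos: [595.6, 11.2, 202.0]
ee_rot: [0.002, 0.788, 0.616, 0.002]
force: [-0.1, -0.5, -0.6]
grip_width: 0.998
```

View pics/s6c.png

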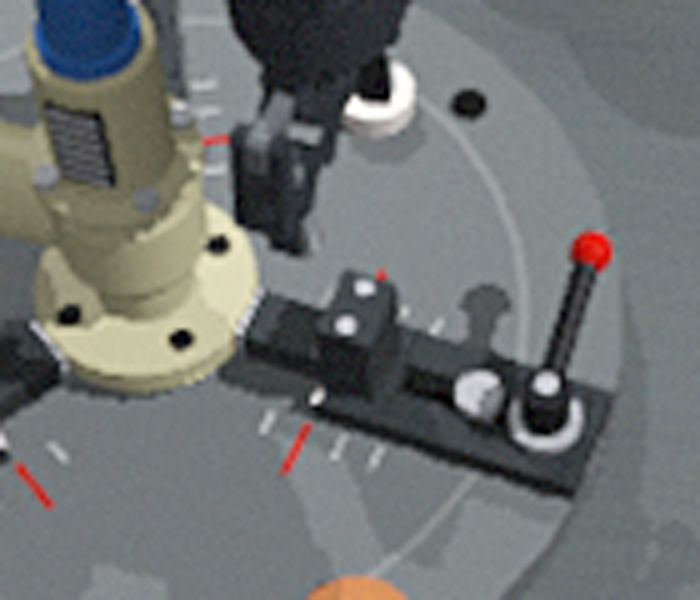

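```bash
python3 -m crank '{"dp":[[-0.3,1.2,0],[-0.5,1.2,0],[-0.5,1.2,0],[-0.5,1.2,0],[-0.5,1.2,0],[-0.5,1.2,0],[-0.5,1.2,0],[-0.5,1.1,0],[-0.5,1.1,0],[-0.6,1.1,0]],"delta_rot":[[0,0,8.4],[0,0,8.4],[0,0,8.4],[0,0,8.4],[0,0,8.4],[0,0,8.4],[0,0,8.4],[0,0,8.4],[0,0,8.4],[0,0,8.4]],"claw":[0,30,60,90,120,147,147,147,147,147]}'; python3 -m crank '{"dp":[[0,0,-2],[0,0,-1],[0,0,0]],"delta_rot":[[0,0,8],[0,0,0],[0,0,0]],"claw":[147,147,147]}'
python3 - <<'E'
from h import *
cap('scene','s7'); cap('top','t7')
a=cv2.imread('pics/s7.png')[120:260,180:340]; cv2.imwrite('pics/s7c.png',cv2.resize(a,None,fx=4,fy=4,interpolation=cv2.INTER_CUBIC))
a=cv2.imread('pics/t7.png')[120:220,200:345]; cv2.imwrite('pics/t7c.png',cv2.resize(a,None,fx=5,fy=5,interpolation=cv2.INTER_CUBIC))
E
```

```text
time_s: 10.4
eef_pos: [544.7, 128.8, 196.8]
ee_rot: [-0.001, 0.171, 0.985, -0.0]
force: [0.6, -0.3, -0.2]
grip_width: 0.424
time_s: 10.7
eef_pos: [544.5, 128.2, 166.1]
ee_rot: [-0.002, 0.106, 0.994, -0.0]
force: [0.1, -0.2, 0.2]
grip_width: 0.42
```

View pics/s7c.png

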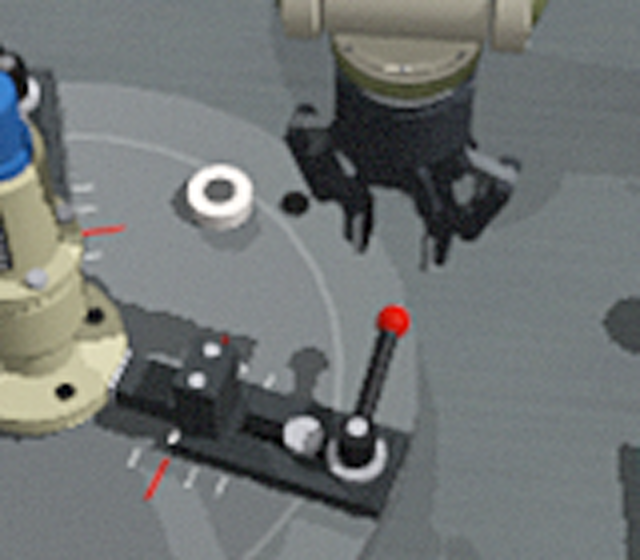

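View pics/t7c.png

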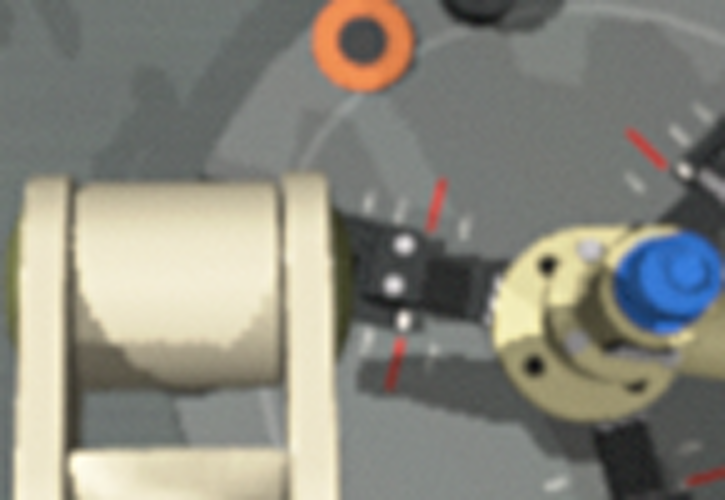

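```bash
python3 -m crank '{"dp":[[0.17,-0.14,-2.5],[0,0,-2.5],[0,0,0],[0,0,0]],"delta_rot":[[0,0,0],[0,0,0],[0,0,0],[0,0,0]],"claw":[147,147,147,147]}'
python3 - <<'E'
from h import *
cap('scene','s8')
a=cv2.imread('pics/s8.png')[140:250,220:340]; cv2.imwrite('pics/s8c.png',cv2.resize(a,None,fx=5,fy=5,interpolation=cv2.INTER_CUBIC))
s=sense(); p=s['eef_pos']; h=np.radians(77.8); t=np.array([np.cos(h),np.sin(h),0])
print('tcp px',proj('scene',p),'fingers',proj('scene',p+18*t),proj('scene',p-18*t), 'ball pred',proj('scene',[546.2,126.8,94]))
E
```

```text
time_s: 11.2
eef_pos: [547.7, 126.8, 119.3]
ee_rot: [0.0, 0.105, 0.994, 0.0]
force: [0.2, 0.2, 0.3]
grip_width: 0.426
tcp px [277.76902788 195.51739763] fingers [284.6999725  197.40588762] [270.87430577 193.63877726] ball pred [277.54421723 200.69555849]
```

View pics/s8c.png

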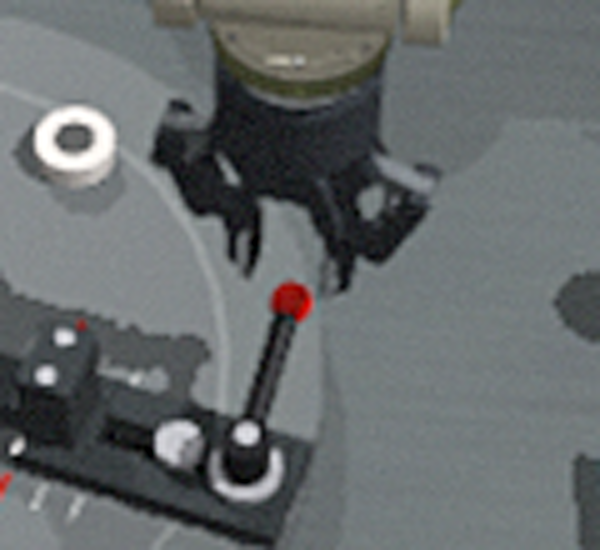

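```bash
python3 -m crank '{"dp":[[0,0,-2],[0,0,-2],[0,0,-0.7],[0,0,0],[0,0,0]],"delta_rot":[[0,0,0],[0,0,0],[0,0,0],[0,0,0],[0,0,0]],"claw":[147,147,147,147,147]}'
python3 - <<'E'
import numpy as np
A=np.array([620.,111.]); 
p=np.array([547.3,126.8]); d=p-A; print(np.hypot(*d),np.arctan2(d[1],d[0]))
# path: tcp at radius 75, lever angle phi; trailing finger offset 7 mm => tcp leads the ball by 7 mm (0.093)
ph=np.arctan2(d[1],d[0]); 
for q in np.arange(0,1.9,0.1):
    a=ph-q; P=A+75*np.array([np.cos(a),np.sin(a)]); a2=a-.1; P2=A+75*np.array([np.cos(a2),np.sin(a2)]); print(round(q,1),np.round(P,1),'step',np.round((P2-P)/10,2))
E
```

```text
time_s: 11.75
eef_pos: [548.0, 127.0, 72.7]
ee_rot: [0.001, 0.104, 0.995, 0.0]
force: [0.7, -0.2, 0.8]
grip_width: 0.422
74.39711015893027 2.9275890769872484
0.0 [546.7 126.9] step [0.2  0.72]
0.1 [548.7 134.2] step [0.27 0.7 ]
0.2 [551.3 141.2] step [0.34 0.67]
0.3 [554.7 147.9] step [0.4  0.63]
0.4 [558.7 154.2] step [0.46 0.59]
0.5 [563.3 160.1] step [0.52 0.54]
0.6 [568.5 165.5] step [0.57 0.49]
0.7 [574.2 170.4] step [0.62 0.43]
0.8 [580.4 174.7] step [0.66 0.36]
0.9 [586.9 178.3] step [0.69 0.3 ]
1.0 [593.8 181.3] step [0.71 0.23]
1.1 [601.  183.5] step [0.73 0.15]
1.2 [608.3 185.1] step [0.75 0.08]
1.3 [615.7 185.9] step [0.75 0.01]
1.4 [623.2 185.9] step [ 0.75 -0.07]
1.5 [630.7 185.2] step [ 0.74 -0.14]
1.6 [638.1 183.8] step [ 0.72 -0.22]
1.7 [645.2 181.6] step [ 0.69 -0.29]
1.8 [652.2 178.8] step [ 0.66 -0.35]
```

```bash
python3 -m crank '{"dp":[[0.07,0.36,0],[0.08,0.36,0],[0.13,0.35,0],[0.13,0.35,0],[0.16,0.34,0],[0.17,0.34,0]],"delta_rot":[[0,0,-2.86],[0,0,-2.86],[0,0,-2.86],[0,0,-2.86],[0,0,-2.86],[0,0,-2.86]],"claw":[147,147,147,147,147,147]}';python3 -m crank '{"dp":[[0.2,0.32,0],[0.2,0.32,0]],"delta_rot":[[0,0,-2.86],[0,0,-2.86]],"claw":[147,147]}';python3 - <<'E'
from h import *
cap('scene','s9')
a=cv2.imread('pics/s9.png')[140:250,220:340]; cv2.imwrite('pics/s9c.png',cv2.resize(a,None,fx=5,fy=5,interpolation=cv2.INTER_CUBIC))
E
```

```text
time_s: 12.35
eef_pos: [555.2, 148.1, 72.6]
ee_rot: [0.001, 0.253, 0.968, 0.0]
force: [-0.0, -0.5, -1.1]
grip_width: 0.425
time_s: 12.55
eef_pos: [559.2, 154.5, 72.6]
ee_rot: [0.001, 0.301, 0.954, 0.0]
force: [-0.1, -0.8, -0.7]
grip_width: 0.425
```

View pics/s9c.png

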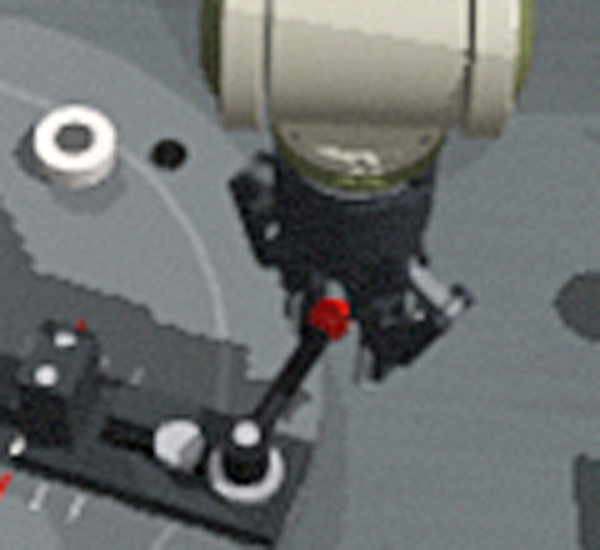

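```bash
python3 -m crank '{"dp":[[0.23,0.3,0],[0.23,0.29,0]],"delta_rot":[[0,0,-2.86],[0,0,-2.86]],"claw":[147,147]}'|egrep 'pos|force';python3 -m crank '{"dp":[[0.26,0.27,0],[0.26,0.27,0]],"delta_rot":[[0,0,-2.86],[0,0,-2.86]],"claw":[147,147]}'|egrep 'pos|force'
```

```text
eef_pos: [563.7, 160.3, 72.5]
force: [0.3, -0.0, -0.2]
eef_pos: [568.8, 165.7, 72.4]
force: [-0.4, -0.5, -0.8]
```

```bash
python3 -m crank '{"dp":[[0.28,0.25,0],[0.29,0.24,0]],"delta_rot":[[0,0,-2.86],[0,0,-2.86]],"claw":[147,147]}'|egrep 'pos|force|time'
```

```text
time_s: 13.2
eef_pos: [574.5, 170.6, 72.3]
force: [-0.6, -0.3, -1.0]
```

```bash
python3 -m crank '{"dp":[[0.31,0.22,0],[0.31,0.21,0]],"delta_rot":[[0,0,-2.86],[0,0,-2.86]],"claw":[147,147]}'|egrep 'pos|force';python3 -m crank '{"dp":[[0.33,0.18,0],[0.32,0.18,0]],"delta_rot":[[0,0,-2.86],[0,0,-2.86]],"claw":[147,147]}'|egrep 'pos|force|time'
```

```text
eef_pos: [580.7, 175.0, 72.3]
force: [-1.0, -0.6, -0.2]
time_s: 13.6
eef_pos: [587.2, 178.5, 72.3]
force: [-0.3, 0.0, -1.2]
```

```bash
python3 -m crank '{"dp":[[0.34,0.16,0],[0.35,0.14,0]],"delta_rot":[[0,0,-2.86],[0,0,-2.86]],"claw":[147,147]}'|egrep 'pos|force';python3 -m crank '{"dp":[[0.36,0.12,0],[0.36,0.1,0]],"delta_rot":[[0,0,-2.86],[0,0,-2.86]],"claw":[147,147]}'|egrep 'pos|force|time'
```

```text
eef_pos: [593.7, 181.4, 72.2]
force: [-3.0, -1.4, 0.3]
time_s: 14.0
eef_pos: [600.4, 183.5, 72.1]
force: [-5.7, -3.2, 0.7]
```

```bash
python3 -m crank '{"dp":[[0.37,0.09,0],[0.37,0.07,0]],"delta_rot":[[0,0,-2.86],[0,0,-2.86]],"claw":[147,147]}'|egrep 'pos|force';python3 -m crank '{"dp":[[0.3,0.03,0]],"delta_rot":[[0,0,-2.3]],"claw":[147]}'|egrep 'pos|rot|force|time'
```

```text
eef_pos: [607.3, 185.0, 72.0]
force: [-7.6, -2.6, 3.0]
time_s: 14.3
eef_pos: [610.0, 185.4, 71.9]
ee_rot: [-0.001, 0.662, 0.749, -0.002]
force: [-9.8, -2.0, 3.2]
```

```bash
python3 -m crank '{"dp":[[0.3,0.02,0],[0,0,0]],"delta_rot":[[0,0,-2.3],[0,0,0]],"claw":[147,147]}'|egrep 'pos|force';python3 -m crank '{"dp":[[0.2,0,0],[0,0,0]],"delta_rot":[[0,0,-1.5],[0,0,0]],"claw":[147,147]}'|egrep 'pos|rot|force|time'
```

```text
eef_pos: [613.0, 185.8, 71.9]
force: [-7.5, -0.2, 2.4]
time_s: 14.7
eef_pos: [614.6, 185.9, 71.9]
ee_rot: [-0.002, 0.686, 0.727, -0.002]
force: [-10.8, -0.1, 3.5]
```

```bash
for i in 1 2 3; do python3 -m crank '{"dp":[[0,0,0]],"delta_rot":[[0,0,0]],"claw":[147]}'|egrep 'pos|force'; done; python3 -m crank '{"dp":[[0.2,-0.01,0]],"delta_rot":[[0,0,-1.5]],"claw":[147]}'|egrep 'pos|force';  python3 -m crank '{"dp":[[0,0,0]],"delta_rot":[[0,0,0]],"claw":[147]}'|egrep 'pos|force'
```

```text
eef_pos: [614.6, 185.9, 71.9]
force: [-10.8, -0.7, 3.1]
eef_pos: [614.6, 185.9, 71.9]
force: [-10.4, -1.0, 2.3]
eef_pos: [614.6, 185.9, 71.9]
force: [-11.1, -0.4, 2.9]
eef_pos: [616.1, 185.8, 71.8]
force: [-13.7, 0.1, 4.2]
eef_pos: [616.4, 185.9, 71.8]
force: [-11.7, 0.1, 4.6]
```

```bash
for i in 1 2; do python3 -m crank '{"dp":[[0,0,0]],"delta_rot":[[0,0,0]],"claw":[147]}'|egrep 'pos|force'; done; python3 -m crank '{"dp":[[0.1,0,0]],"delta_rot":[[0,0,-0.8]],"claw":[147]}'|egrep 'pos|force';  for i in 1 2; do python3 -m crank '{"dp":[[0,0,0]],"delta_rot":[[0,0,0]],"claw":[147]}'|egrep 'pos|force';done
```

```text
eef_pos: [616.4, 185.9, 71.9]
force: [-11.7, -0.2, 3.4]
eef_pos: [616.4, 185.9, 71.9]
force: [-11.8, 0.3, 3.7]
eef_pos: [617.1, 185.9, 71.8]
force: [-14.9, -0.2, 3.4]
eef_pos: [617.2, 185.9, 71.8]
force: [-12.0, -0.1, 4.6]
eef_pos: [617.2, 186.0, 71.8]
force: [-12.1, -0.1, 4.2]
```

```bash
python3 -m crank '{"dp":[[-0.4,0,0],[-0.35,0,0],[0,0,0]],"delta_rot":[[0,0,0],[0,0,0],[0,0,0]],"claw":[147,147,147]}'|egrep 'pos|force'; python3 -m crank '{"dp":[[0,0,1],[0,0,2],[0,0,3],[0,0,4],[0,0,4],[-3,3,1],[-4,3,0],[-4,3,0],[-4,3,0],[0,0,0]],"delta_rot":[[0,0,0],[0,0,0],[0,0,0],[0,0,0],[0,0,0],[0,0,0],[0,0,0],[0,0,0],[0,0,0],[0,0,0]],"claw":[147,147,147,147,147,147,147,147,147,147]}'
python3 - <<'E'
from h import *
cap('scene','s10'); cap('top','t10')
a=cv2.imread('pics/s10.png')[130:270,150:310]; cv2.imwrite('pics/s10c.png',cv2.resize(a,None,fx=4,fy=4,interpolation=cv2.INTER_CUBIC))
a=cv2.imread('pics/t10.png')[120:220,200:345]; cv2.imwrite('pics/t10c.png',cv2.resize(a,None,fx=5,fy=5,interpolation=cv2.INTER_CUBIC))
for f in ('s7','s10'):
    pass
E
```

```text
eef_pos: [611.9, 185.7, 72.0]
force: [0.3, -0.6, 0.3]
time_s: 17.0
eef_pos: [458.1, 308.7, 222.9]
ee_rot: [-0.0, 0.699, 0.715, 0.001]
force: [0.0, -0.5, 0.5]
grip_width: 0.429
```

View pics/s10c.png

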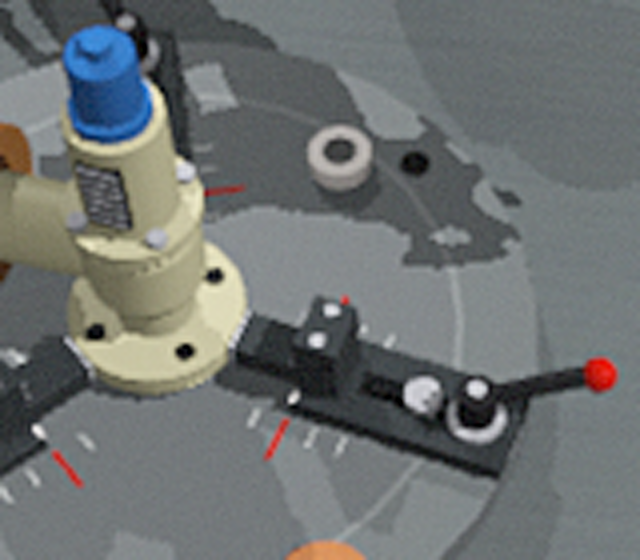

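View pics/t10c.png

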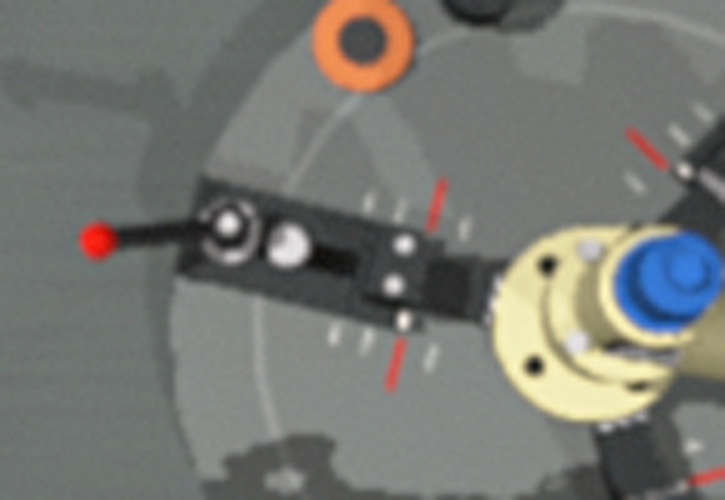

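Run:
```python
from h import *
p=atz('top',(219.6,168),94)[:2]+[-2.1,.8]; d=p-[620.2,111]; a=np.arctan2(d[1],d[0]); print(p,np.hypot(*d),'q',1.32+1.75-a)
q=atz('scene',(150+600/4,130+374/4),94)[:2]+[2.1,-.8]; d=q-[620.2,111]; print(q,np.hypot(*d),'q',3.07-np.arctan2(d[1],d[0]))
for n,A,B,(x0,x1,y0,y1) in [('scene','scene0','s10',(160,215,135,225)),('top','top0','t10',(320,345,160,210))]:
    A=cv2.imread(f'pics/{A}.png',0);B=cv2.imread(f'pics/{B}.png',0)
    t=A[y0:y1,x0:x1]; R=B[y0-5:y1+5,x0-5:x1+5]
    up=8;m=cv2.matchTemplate(cv2.resize(R,None,fx=up,fy=up,interpolation=cv2.INTER_CUBIC),cv2.resize(t,None,fx=up,fy=up,interpolation=cv2.INTER_CUBIC),cv2.TM_CCOEFF_NORMED)
    _,v,_,l=cv2.minMaxLoc(m); print(n,v,np.array(l)/up-5)
```

```text
[606.84263602 184.07409833] 74.28487745804584 q 1.3184076342488005
[609.41812984 186.90197032] 76.66392777799996 q 1.3580977688078057
scene 0.9028077125549316 [0. 0.]
top 0.9992478489875793 [0. 0.]
```

```bash
python3 -c "
from rig import *
print(finish_job())"
```

```text
the job is handed in; nothing more can be done
None
```

The third jaw is in on its red line and bearing on the valve's flange, and its lever is tight. I handed the job in at about 17 s, with the arm clear of everything.

- **Jaw:** I slid it about 28 mm inwards. It stopped moving while the push rose from the 6 N of sliding friction to about 12 N, so it bears on the flange with roughly 6 N. Both pictures show the front edge of its base on the red line and its nose touching the rim.
- **Valve:** Comparing its picture before and after showed no shift, from both cameras.
- **Lever:** I pushed the ball clockwise between the half-open fingers until the push held steady at about 12 N. It was 14–15 N while still moving, at the upper edge of the 11–15 N range. The nut finished at about 1.34 rad; its collar had met the jaw at about 0.97 rad. I then backed off the ball until the wrist force read zero, lifted clear and moved away.

**Disagreements:** The two cameras placed the table about 4 mm apart, so I used the average, which agreed with where the jaw met the flange to about 1 mm. Force readings varied by about 1–2 N, so both the bearing force and the tightness are uncertain by that much.

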